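# Close the sample mill and hold its lid at the half-way mark

## Task

The sample mill has been loaded, so close it up: first push its side drawer fully shut, then set the loose bayonet lid squarely down into the collar on top of the mill, both lugs through the slots, until it sits flat. Twist the lid clockwise (seen from above) until its pointers stand at the middle of the green half-way band, never on to the red lock mark, and finish while still gripping the lid and holding it there against its return spring. Leave the other things on the bench where they are.

Things in the scene. Friction and masses are not known exactly. Their poses are not given: they have to be found in the camera images.
- mill: Fixed cream bench mill with a green foot, 180 (x) x 200 (y) x 100 mm high; origin at the centre of its underside on the table, z up; its yaw varies. Centred on top is an aluminium collar, outer diameter 120, rising to 135 mm above the table, with slots along the mill's own +x and -x (half a turn makes no difference). The drawer is in its +y side.
- collar (a point): Centre of the collar's top face, on the bore's axis, 135 mm above the table. Bore of diameter 54 through a 6 mm thick lip; below the lip diameter 74, 35 mm deep from the collar top. Two slots in the lip along the mill's +x and -x, 16 mm wide, reaching 37 mm from the axis.
- half_mark: Frame fixed at the centre of the collar top; its x axis runs through the middles of both green bands, 40 degrees clockwise (from above) from the mill's x axis. Marks on the collar top, each repeated half a turn round: blue at the slots (0), green band 32 to 48 degrees clockwise, red lock mark at 80.
- lock_ring (a joint): Hidden ring under the lip, in rad: 0 = its notches stand under the slots, grows clockwise seen from above to 1.4 (80 degrees, locked; stop). The lid's lugs enter its 16 mm wide notches, so the lid turns it with about 6 degrees of play either way. A spring turns it back to 0: torque 0.06 N m at 0, 0.20 N m at 0.7.
- drawer (a joint): Drawer in the mill's +y side, in m: 0 = shut, grows along the mill's +y to at most 0.07; about 1.5 N of friction, stays where it is left. Holds capped tubes (part of it).
- drawer_front (a point): Centre of the drawer's flat outer front (cream panel 150 wide, 52 mm high, facing the mill's +y; a 60 mm long green lip stands 3 mm proud near its top), 70 mm above the table. Shut, it lies 106 mm from the mill's axis.
- lid: Loose lid upright on the table, about 0.15 kg; origin under its centre, z up. Plug diameter 48, 22 mm high, foot chamfered; two lugs on it along the lid's +x and -x, 10 mm wide, reaching 33 mm from the axis, 3 to 13 mm up. White flange diameter 76, 22 to 30 mm up, with black pointers along +x and -x. Orange grip bar above. Half a turn makes no difference.
- lid_grip (a point): Middle of the orange grip bar, on the lid's axis, 48 mm above its underside. The bar runs along the lid's x, in line with lugs and pointers: 56 long, 14 thick, from 30 to 62 mm above the underside.
- lid_seat (a point): Centre of the flange's underside, on the lid's axis, 22 mm above the lid's underside; it meets collar when the lid is seated. Seated, the lid has about 3 mm of sideways play and, once turned under the lip, 3 mm of lift.
- reagent: Bystander: clear bottle with a blue cap, diameter 60, 150 mm high; origin under its centre.
- specimen_jar: Bystander: clear jar with a red cap, diameter 60, 65 mm high; origin under its centre.
- spare_seal: Bystander: black rubber ring lying flat, diameter 72, 8 mm high; origin under its centre.
- sample_cup: Bystander: white jar with a yellow cap, diameter 54, 60 mm high; origin under its centre.
Things that resemble listed ones, but are neither listed nor needed, are in the scene too. What is shaped like the lid but blue or turquoise is not meant.

How it is judged (in metres and radians):
On the way, in this order (a step that is already met when the one before it is completed fails the run):
1. the drawer is pushed fully shut while the lid is still off the mill (value of joint drawer below 0.004 m and distance between lid_seat and collar above 0.05 m), for 0.2 s.
2. the lid sits flat in the collar, lugs through the slots (horizontal distance between lid_seat and collar below 0.006 m and z of lid_seat in the frame of collar below 0.0035 m and angle between lid's own z axis and vertical below 0.08 rad and value of joint drawer below 0.004 m), for 0.1 s.
3. the lid is twisted to the half-way band (horizontal distance between lid_seat and collar below 0.006 m and z of lid_seat in the frame of collar below 0.0035 m and angle between lid's own z axis and vertical below 0.08 rad and angle between the x axis of lid and the x axis of half_mark, either way round below 0.14 rad and value of joint lock_ring between 0.42 and 0.9 rad), for 0.2 s.
At the end, for the whole second after the job is handed in: Drawer shut (4 mm); lid in the collar (within 6 mm of centre, flange under 3.5 mm above it, tilt under 0.08 rad), pointers within 0.14 rad of the green band's middle, lock ring turned along (0.42 to 0.90 rad); lid still, gripped with over 3 N (all of step 3 and value of joint drawer below 0.004 m and contact force between the fingers and lid above 3 N and angular speed of lid below 0.15 rad/s); the arm keeps its last pose, push and grip.
It fails at once if the lid is twisted on towards the lock (ring past 1.1 rad) (value of joint lock_ring above 1.1 rad).
It fails at once if a bystander is moved by more than 30 mm (distance of any of reagent, specimen_jar, spare_seal, sample_cup from where it was at the start of the episode above 0.03 m).
It also fails if it takes over 66 s, if anything falls off the work surface, if the arm or the gripper's body presses on something with over 40 N, if the wrist force passes 120 N, or if a joint passes its speed limit or range.

## Robot

A 6-joint arm with a two-finger parallel gripper is mounted at the origin on the work surface. World frame = base frame: x ahead of the robot, y to its left, z up, the work surface at z = 0. Lengths are in mm, angles in rad, forces in N, time in s.
With the tool pointing down it reaches from about 425 to 950 mm from the base axis. Payload 14.7 kg.
Tool frame: the origin (TCP) lies at the very end of the fingers, on their centre line; the grasp point (between the pads) lies 19 mm behind it; z points along the fingers, y is the line along which they close (so a half turn about z gives the same grasp; the last joint's range is limited). The gripper opens to 85 mm and grips with 20 to 120 N. Pads are 22 mm wide; open, the fingers measure 114 mm over their backs; the gripper's body (76 mm by 85 mm) begins 54 mm behind the grasp point. The pads swing forward as they close: fully open they stand 13 mm farther back than shut.
Start: joints at [-0.047, 0.48, 1.596, -0, 1.065, -0.047], TCP at [649.994, 0.021, 231.297] pointing down, gripper open.
Joint ranges: [-2.75, 2.75], [-0.82, 2.05], [0.23, 2.67], [-1.56, 4.7], [0.09, 2.69], [-2.92, 2.92]. Speed limits (rad/s): [1.89, 1.89, 2.39, 3.01, 3.01, 3.01].

## Interface

Orientations are given as a unit quaternion [w, x, y, z].
In Python, from rig import env gives the robot as it stands. Calls block until the motion is done:
- env.move_ptp(position, orientation): joint-space move of the TCP to a pose.
- env.move_l(position, rotation=None, velocity=150): straight line of the TCP; rotation=None keeps the orientation; velocity is the mean speed in mm/s.
- env.move_joints(angles): joint-space move.
- env.set_gripper(opening, strength=None): finger opening in mm; strength is the grip in N (None keeps the last); returns when the fingers have stopped.
- env.dwell(seconds).
- env.ik(position, orientation): joint angles nearest the present ones, or None.
- env.camera(name): name is "scene" or "side" or "wrist"; returns a dict with "color" (384x512x3 uint8, red, green, blue), "range_z" (384x512 float32, mm along the optical axis (not along the pixel's ray), 0 where there is no reading), "fx", "fy", "cx", "cy" (pixels), "dist_coeffs" ([k1, k2, p1, p2, k3] as OpenCV has them; the pictures are not rectified), "world_to_cam" (4x4, takes a point from world to camera coordinates). Camera axes: x right, y down, z forward; pixel columns grow to the right and rows downward; lengths in mm; the calibration is good to about 2 mm. A picture is of the moment at which its call begins.
A pose or a line that the arm cannot do raises env.MotionError and nothing moves.
- env.finish_job(): hands the job in; it is judged then, once.
Readings, each from a call of its own:
- env.get_clock(): time.
- env.get_joints(): joint angles.
- env.get_dq(): joint speeds.
- env.get_tau(): joint torques, N m.
- env.get_eef_pos(): TCP position.
- env.get_ee_rot(): TCP orientation.
- env.get_wrist_force(): force on the tool from outside, world axes, zero at the start.
- env.get_ft_torque(): the same for the moment, N m.
- env.get_gripper_width(): finger opening in mm.
- env.get_grasp_force(): force on a finger pad.
Only numpy, scipy, OpenCV 4.12 (cv2) and the standard library are available. Lean on these libraries where they do the work, as an engineer would, in place of code of your own. Each camera call takes 0.05 s, during which the arm holds its last target. There are 200 camera calls.

## Working session

There is one attempt and no reset: what is moved stays moved. The work goes in short steps, each a Python script; the robot and the scene stay as the last script left them, time stands still between calls to the robot, and variables do not carry over. Pictures are saved under pics/ and viewed, at most 10 in all, crops included, and the job is handed in when it is done.

```bash
mkdir -p pics; ls
cat > h.py <<'E'
import numpy as np, cv2
from rig import env
def snap(name,fn=None):
    c=env.camera(name)
    if fn: cv2.imwrite('pics/'+fn,cv2.cvtColor(c['color'],cv2.COLOR_RGB2BGR))
    return c
def K(c): return np.array([[c['fx'],0,c['cx']],[0,c['fy'],c['cy']],[0,0,1]]),np.array(c['dist_coeffs'])
def rays(c,px):
    k,d=K(c); u=cv2.undistortPoints(np.array(px,float).reshape(-1,1,2),k,d)[:,0]
    T=np.linalg.inv(c['world_to_cam']); r=np.c_[u,np.ones(len(u))]@T[:3,:3].T
    return T[:3,3],r
def onplane(c,px,z):
    o,r=rays(c,px); return o+r*((z-o[2])/r[:,2])[:,None]
def proj(c,P):
    T=np.array(c['world_to_cam']); k,d=K(c)
    return cv2.projectPoints(np.array(P,float).reshape(-1,1,3),cv2.Rodrigues(T[:3,:3])[0],T[:3,3],k,d)[0][:,0]
def cloud(c,mask):
    v,u=np.nonzero(mask&(c['range_z']>0)); o,r=rays(c,np.c_[u,v])
    return o+r*c['range_z'][v,u][:,None]
def down(yaw):  # tool z down, tool y (closing) at direction yaw+90deg; tool x along yaw
    return np.array([0,np.cos(yaw/2),np.sin(yaw/2),0])
def tri(c1,p1,c2,p2):
    A=np.zeros((3,3));b=np.zeros(3)
    for c,p in((c1,p1),(c2,p2)):
        o,r=rays(c,[p]); r=r[0]/np.linalg.norm(r[0]); M=np.eye(3)-np.outer(r,r); A+=M;b+=M@o
    return np.linalg.solve(A,b)
E
python3 - <<'E'
from h import *
a=[snap(n) for n in('scene','side','wrist')]
for x in a: T=np.linalg.inv(x['world_to_cam']); print(T[:3,3],T[:3,2])
im=np.hstack([x['color'] for x in a[:2]])
for n,x in zip(('scene','side'),a): cv2.imwrite(f'pics/{n}0.png',cv2.cvtColor(x['color'],4))
print(env.get_ee_rot(),env.get_clock())
E
```

```text
pics
[1376.59515992 -408.38526649  693.24582725] [-0.77763828  0.31268065 -0.54544433]
[ 233.71982057 -924.51205272  610.14392939] [ 0.3273249   0.80085137 -0.50149326]
[649.35316265  84.34269834 372.02653645] [-8.78340100e-04 -3.24047542e-01 -9.46040390e-01]
[-3.27039737e-04  7.07120805e-01  7.07092620e-01 -2.94271146e-04] 0.15
```

View pics/scene0.png

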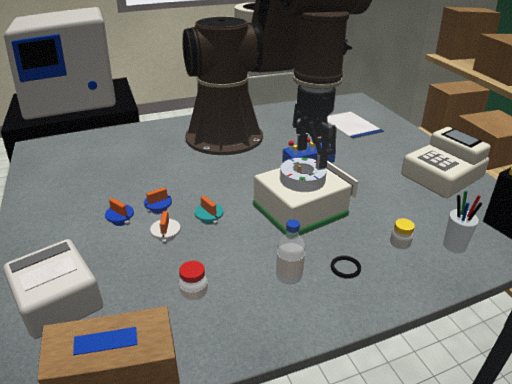

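View pics/side0.png

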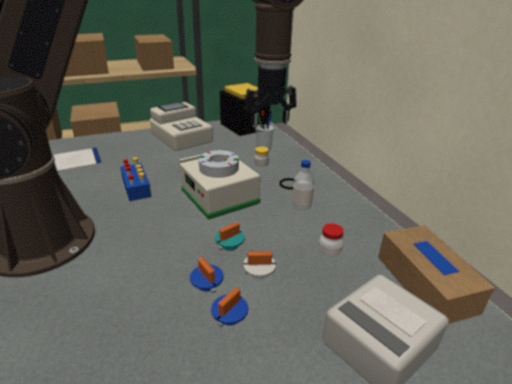

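The scene view shows the white-flanged lid at about (165,228), the collar at (303,174), and the open drawer's cream front at (342,177). In the side view the lid is at (260,263), the collar at (218,163), and the drawer is on the far side at about (195,157). The blue and turquoise lids beside the white one are decoys.

Run:
```python
from h import *
s,d,w=[snap(n) for n in('scene','side','wrist')]
def orange(c,near,r=22):
    h=cv2.cvtColor(c['color'],cv2.COLOR_RGB2HSV); m=((h[...,0]>3)&(h[...,0]<16)&(h[...,1]>150)&(h[...,2]>80))
    v,u=np.nonzero(m); k=np.hypot(u-near[0],v-near[1])<r
    return np.c_[u,v][k]
a=orange(s,(165,222));b=orange(d,(260,258))
print(len(a),a.mean(0),b.mean(0),'lidgrip',tri(s,a.mean(0),d,b.mean(0)))
print('collar',tri(s,(303,174),d,(218,163)))
for c,p in((s,a),(d,b)):
    m=np.zeros((384,512),bool);m[p[:,1],p[:,0]]=1
    P=cloud(c,m); print(P.mean(0),P.min(0),P.max(0)); t=P[P[:,2]>P[:,2].max()-8][:,:2]
    print(np.degrees(np.arctan2(*np.linalg.svd(t-t.mean(0))[2][0][::-1])))
# mill collar top via depth
for c,near in((s,(303,178)),(d,(218,165))):
    v,u=np.mgrid[:384,:512]; m=(np.hypot(u-near[0],v-near[1])<70)
    P=cloud(c,m); q=P[(P[:,2]>129)&(P[:,2]<142)]; print('collar',np.median(q,0),q.min(0),q.max(0))
    q=P[(P[:,2]>96)&(P[:,2]<104)]
    print('milltop',cv2.minAreaRect(q[:,:2].astype(np.float32)))
    q=P[(P[:,2]>55)&(P[:,2]<95)]; print(q.min(0),q.max(0))
cv2.imwrite('pics/w0.png',cv2.cvtColor(w['color'],4))
```

```text
132 [163.87121212 221.21969697] [259.46268657 257.38059701] lidgrip [ 498.25789702 -309.25092208   47.89408735]
collar [511.61781811  59.59330431 116.71868218]
[ 507.96100649 -309.69229623   55.97616105] [ 471.22777998 -321.4702791    35.03214415] [ 528.96152126 -295.59502977   65.11666728]
-18.117186505460484
[ 496.11466547 -315.71475042   52.6025181 ] [ 471.50781412 -325.33269547   35.14369593] [ 521.88088516 -300.4165259    64.08399333]
-19.28367413687345
collar [530.92524585  42.89925694 135.43430414] [453.65489253 -89.99940397 129.01060106] [748.37550714 110.43294756 141.61777812]
milltop ((599.2874755859375, 54.86323547363281), (264.4957275390625, 355.53985595703125), 80.12406158447266)
[ 251.49733646 -100.97712773   55.01311029] [721.67476239 270.05357901  94.99187857]
collar [520.93071612  59.07393863 135.2856379 ] [452.36464071  -7.22015207 129.12158659] [803.55822191 690.71021272 141.68294969]
milltop ((625.980712890625, 305.4365234375), (753.3092651367188, 402.3311767578125), 85.29486846923828)
[ 407.23770136 -203.62713625   55.00166675] [881.18694448 686.7238796   94.99271152]
```

View pics/w0.png

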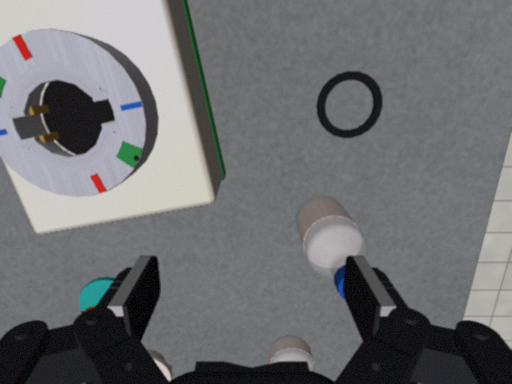

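The wrist view shows the collar centred near (65,115). The blue slot marks are at (132,106) and (2,132), red at (23,47) and (98,183), and green at (130,154), so the mill yaw is about +11° and the drawer faces +y. Next I'll compute these and look for clutter near the drawer.

```bash
cat >> h.py <<'E'
def marks(c,ctr=None,r=90):
    """collar centre and mill yaw from the red marks (80 deg cw) seen by camera c, plane z=135"""
    h=cv2.cvtColor(c['color'],cv2.COLOR_RGB2HSV); H,S=h[...,0].astype(int),h[...,1]
    out={}
    for n,m in(('red',((H<6)|(H>174))&(S>150)),('green',(H>50)&(H<80)&(S>150)),('blue',(H>100)&(H<128)&(S>120))):
        k,l,st,ce=cv2.connectedComponentsWithStats((m&(h[...,2]>60)).astype(np.uint8))
        out[n]=[(onplane(c,[ce[i]],135)[0,:2].round(1),st[i,4],ce[i].round(1)) for i in range(1,k) if st[i,4]>25]
    return out
E
python3 - <<'E'
from h import *
w=snap('wrist'); M=marks(w)
for k in M: print(k,M[k])
r=[a for a in M['red'] ]
s,d=snap('scene'),snap('side')
# rack, drawer area height map from both clouds
for c in(s,d):
    P=cloud(c,np.ones((384,512),bool)); 
    g=P[(P[:,0]>330)&(P[:,0]<620)&(P[:,1]>120)&(P[:,1]<330)&(P[:,2]>8)&(P[:,2]<250)]
    H=np.zeros((11,15),int)
    for x,y,z in g: i,j=int((y-120)//20),int((x-330)//20); H[i,j]=max(H[i,j],z)
    print('rows y120.. cols x330..\n',H)
print('decoys',onplane(s,[(120,213),(158,202),(208,212)],25).round())
E
```

```text
red [(array([495.1, 106.3]), np.int32(179), array([21.9, 46.8])), (array([531.5,  10.4]), np.int32(118), array([ 97.6, 182.8]))]
green [(array([615.4,  82.9]), np.int32(310), array([202.3,  83.1])), (array([475. ,  82.8]), np.int32(35), array([ 1. , 83.7])), (array([558.1,  33.3]), np.int32(304), array([128.5, 153.4]))]
blue [(array([564. ,  67.8]), np.int32(98), array([130.8, 105.6])), (array([467.7,  49.4]), np.int32(27), array([  2.3, 131.9])), (array([725.2, -77.8]), np.int32(224), array([340. , 281.3]))]
rows y120.. cols x330..
 [[  0   0   0   0   0   0   0   0 102 102 104 102 103  98   0]
 [  0   0   0   0   0   0   0 102 102 102 102 103 102  88   0]
 [  0   0   0   0   0  97  98  97  97  82  99 101 100   0   0]
 [  0   0   0   0   0   0  96  96  98  97  97  98   0   0   0]
 [  0   0   0   0   0   0   0   0   0   0   0  73   0   0   0]
 [  0   0   0   0   0   0   0   0   0   0   0   0   0   0   0]
 [  0   0   0   0   0   0   0   0   0   0   0   0   0   0   0]
 [  0   0   0   0   0   0   0   0   0   0   0   0   0   0   0]
 [  0   0   0   0   0   0   0   0   0   0   0   0   0   
[... 223 characters left out ...]
[  0   0   0   0   0  97  99   0   0   0   0   0   0   0   0]
 [  0   0   0   0  98  97  97  97   0   0   0   0   0   0   0]
 [  0   0   0   0   0   0   0  96   0   0   0   0   0   0   0]
 [  0   0   0   0   0   0   0   0   0   0   0   0   0   0   0]
 [  0   0   0   0   0   0   0   0   0   0   0   0   0   0   0]
 [  0   0   0   0   0   0   0   0   0   0   0   0   0   0   0]
 [  0   0   0   0   0   0   0   0   0   0   0   0   0   0   0]
 [  0   0   0   0   0   0   0   0   0   0   0   0   0   0   0]
 [  0   0   0   0   0   0   0   0   0   0   0   0   0   0   0]
 [  0   0   0   0   0   0   0   0   0   0   0   0   0   0   0]]
decoys [[ 391. -409.   25.]
 [ 374. -303.   25.]
 [ 465. -188.   25.]]
```

```bash
cat >> h.py <<'E'
C=np.array([513.5,58.4]); YAW=np.radians(10.8)
MX=np.array([np.cos(YAW),np.sin(YAW)]); MY=np.array([-MX[1],MX[0]])
E
python3 - <<'E'
from h import *
env.set_gripper(0)
q=down(YAW+np.pi/2)
p=lambda d,z:[*(C+MY*d),z]
env.move_ptp(p(190,230),q); env.move_l(p(190,60),velocity=200)
print(env.get_joints())
f0=env.get_wrist_force(); print(f0)
d=190
while d>112:
    d-=10 if d>130 else 1.5
    env.move_l(p(d,60),velocity=60)
    f=(env.get_wrist_force()-f0)[:2]@MY
    e=(np.array(env.get_eef_pos()[:2])-C)@MY
    print(round(d,1),round(float(e),1),round(float(f),1))
    if f>12: break
env.dwell(.3); snap('wrist','w1.png'); print(env.get_clock())
E
```

```text
[ 4.16744764e-01  5.64309393e-01  1.99564945e+00 -1.36560578e-05
  5.80627880e-01  2.28819983e-01]
[ 0.53481506 -0.65063355  0.33040005]
180 179.6 1.2
170 169.6 1.4
160 159.6 1.2
150 149.6 0.9
140 139.6 0.2
130 129.6 0.6
128.5 128.5 -0.4
127.0 127.0 1.5
125.5 125.4 0.8
124.0 123.9 0.6
122.5 122.4 0.1
121.0 120.9 0.4
119.5 119.4 1.0
118.0 117.9 0.7
116.5 116.4 1.0
115.0 115.9 15.7
8.1167
```

View pics/w1.png

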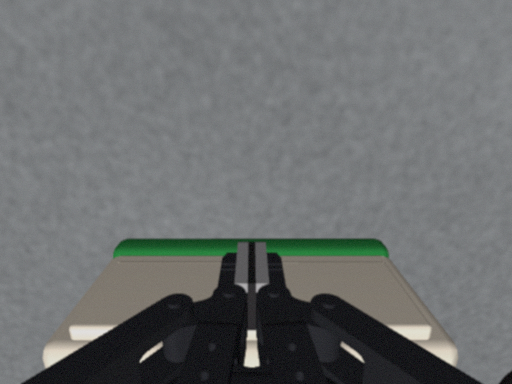

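The view shows the closed fingers at (252,260) against the cream drawer front. The force rose sharply at 116 mm after free sliding, which fits a shut drawer. Next I'll back off, go above the lid and take a close look.

```bash
cat >> h.py <<'E'
def comp(m,minA=60):
    k,l,st,ce=cv2.connectedComponentsWithStats(m.astype(np.uint8))
    return [(st[i,4],ce[i],l==i) for i in range(1,k) if st[i,4]>=minA]
def orangebar(c,z=62):
    h=cv2.cvtColor(c['color'],cv2.COLOR_RGB2HSV)
    m=(h[...,0]>3)&(h[...,0]<18)&(h[...,1]>140)&(h[...,2]>60)
    return comp(m,200)
E
python3 - <<'E'
from h import *
p=lambda d,z:[*(C+MY*d),z]
env.move_l(p(135,60),velocity=150); env.move_l(p(135,230),velocity=250)
env.set_gripper(60)
env.move_ptp([498,-309,220],down(np.radians(161.3)))
c=snap('wrist','w2.png')
for A,ce,m in orangebar(c):
    P=cloud(c,m); t=P[P[:,2]>P[:,2].max()-6]
    v,u=np.nonzero(m); Q=onplane(c,np.c_[u,v],60)[:,:2]
    print(A,ce.round(),P.mean(0).round(1),P.max(0).round(1),'top',t.mean(0).round(1),cv2.minAreaRect(t[:,:2].astype(np.float32)))
print(env.get_clock(),env.get_joints())
E
```

```text
1260 [210.  38.] [ 374.9 -303.4   59.5] [ 386.3 -275.6   62.8] top [ 374.3 -303.6   60.4] ((374.13861083984375, -304.23431396484375), (13.927225112915039, 55.68198013305664), 13.337203025817871)
1248 [364.  97.] [ 464.8 -188.8   56.7] [ 501.  -173.    62.8] top [ 465.3 -187.2   60.3] ((466.1968688964844, -186.659423828125), (54.30849075317383, 12.940841674804688), 18.31702995300293)
1362 [109.  99.] [ 391.9 -407.9   55.9] [ 417.4 -390.6   63.2] top [ 392.2 -409.7   60.2] ((392.3448181152344, -409.8885498046875), (54.77790069580078, 13.607796669006348), 31.45665740966797)
751 [251. 170.] [ 496.1 -307.3   59.8] [ 525.2 -294.1   62.9] top [ 497.2 -307.7   60.4] ((497.88623046875, -308.0526123046875), (11.878068923950195, 54.666622161865234), 71.48933410644531)
11.7 [-6.05802218e-01  4.02720397e-01  1.75940733e+00  1.41392444e-04
  9.79520675e-01 -1.85073893e+00]
```

View pics/w2.png

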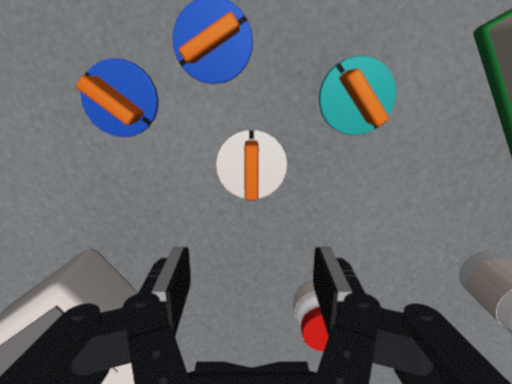

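The lid's bar is at pixel (251,170), in line with the tool. It comes out at (497.8, -308.0), top at 62 mm, yaw -18.5°, and there is room around it for the fingers. Now I'll grasp it.

Run:
```python
from h import *
q=down(np.radians(161.5))
env.move_l([497.8,-308.0,100],q,velocity=200); env.move_l([497.8,-308.0,34],velocity=100)
env.set_gripper(0,70)
print('w',env.get_gripper_width(),env.get_grasp_force(),env.get_wrist_force())
env.move_l([497.8,-308.0,240],velocity=200)
print('w',env.get_gripper_width(),env.get_grasp_force(),env.get_wrist_force())
yi=YAW+np.pi
env.move_ptp([*(C-MX*0),240],down(yi))   # above collar
c=snap('wrist','w3.png'); M=marks(c)
for k in M: print(k,M[k])
print(env.get_eef_pos(),env.get_joints()[5],env.get_clock())
```

```text
w 12.852926745461739 68.41120719909668 [-0.51359686  0.08803151  5.74785458]
w 13.111025115212492 68.1620192527771 [-0.72052312  0.30307935 -0.63554991]
red [(array([436.1, -11.3]), np.int32(39), array([175.7,  73. ])), (array([494.4, 105.9]), np.int32(105), array([314.9, 179.2])), (array([530.8,   9.9]), np.int32(99), array([188.7, 200.4]))]
green [(array([467.8,  82.9]), np.int32(283), array([294.2, 140.9]))]
blue [(array([462.1,  48.3]), np.int32(92), array([251. , 124.9]))]
[513.84647997  57.41871261 239.92225236] -1.7048471452887135 16.35
```

View pics/w3.png

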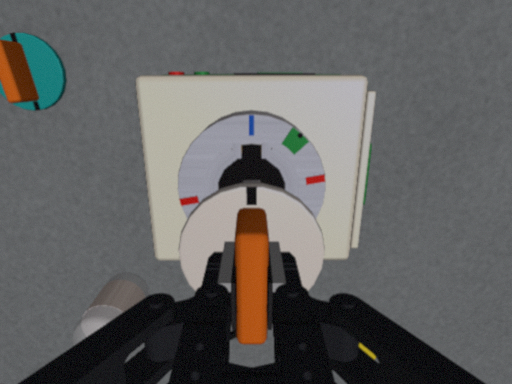

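The view shows the held lid's pointer at column 251, in line with the blue mark (251,125) and the slot (252,150). The drawer panel's outer edge is at about (370,170). Next I'll measure where the lid sits along the pads and where the drawer edge is.

Run:
```python
from h import *
env.dwell(.3); e=np.array(env.get_eef_pos()); print(e)
c=snap('wrist'); M=marks(c); r=[a[0] for a in M['red'] if np.hypot(*(a[0]-C))<60]
ctr=(r[0]+r[1])/2; print('collar',ctr)
tx=-MX
A,ce,m=max(orangebar(c),key=lambda a:a[0])
P=cloud(c,m); print('bar z',np.percentile(P[:,2],[50,95]))
t=P[P[:,2]>np.percentile(P[:,2],95)-5]
cs,wd,an=cv2.minAreaRect(t[:,:2].astype(np.float32)); print('bar',cs,wd,an,'rel TCP along tx, MY',(np.array(cs)-e[:2])@tx,(np.array(cs)-e[:2])@MY)
# flange by white mask + height
P=cloud(c,np.ones((384,512),bool)); f=P[(np.abs(P[:,2]-236)<5)&(np.hypot(*(P[:,:2]-e[:2]).T)<45)]
x=(f[:,:2]-e[:2])@tx; y=(f[:,:2]-e[:2])@MY
print('flange z',np.median(f[:,2]),'x',x.max(),'y',y.min(),y.max())
k=np.hypot(x,y)>34; # rim circle fit
# drawer panel outer edge: heights near z 80-100 beyond 100mm
u=(P[:,:2]-ctr)@MY; v=(P[:,:2]-ctr)@MX
g=P[(np.abs(v)<70)&(u>90)&(u<140)&(P[:,2]>85)]; gu=(g[:,:2]-ctr)@MY
print('drawer outer edge',np.percentile(gu,[90,97,100]),onplane(c,[(375,95),(358,246)],96)[:,:2]@MY-ctr@MY)
```

```text
[513.57420642  57.92820297 239.93771184]
collar [512.6  58. ]
bar z [265.7737168  266.93962886]
bar (514.0989990234375, 58.80284118652344) (56.07452392578125, 14.01779842376709) 10.513664245605469 rel TCP along tx, MY -0.6793879394129867 0.7608096371970222
flange z 234.1257434403933 x 37.09560395498925 y -36.619426789470566 38.53572336912409
drawer outer edge [104.82241848 107.34821804 109.26729441] [105.09759456 105.80988238]
```

The drawer's outer edge is about 106 mm from the axis, so it is shut. I'll lower the lid with force monitoring.

Run:
```python
from h import *
T=np.array([512.2,57.3]); q=down(YAW+np.pi)
env.move_l([*T,172],q,velocity=120); env.dwell(.2)
f0=env.get_wrist_force(); print('f0',f0,env.get_eef_pos())
z=172
while z>143:
    z-=2 if z>151 else 1
    env.move_l([*T,z],velocity=40)
    f=env.get_wrist_force()-f0; e=env.get_eef_pos()
    print(z,e.round(1) if hasattr(e,'round') else e,f.round(1),np.round(env.get_ft_torque(),2))
    if abs(f[2])>12 or np.hypot(*f[:2])>12: break
print(env.get_clock(),env.get_grasp_force())
snap('wrist','w4.png')
```

```text
f0 [ 0.07735792 -0.13451418 -0.99806714] [512.68635094  57.33148666 172.73560871]
170 [512.2  57.3 170. ] [ 0.3 -0.  -0.2] [ 0.04 -0.01 -0.01]
168 [512.1  57.3 167.8] [ 0.4  0.6 -0.6] [ 0.04 -0.   -0.03]
166 [512.1  57.3 165.8] [-0.2 -0.8 -0.2] [ 0.04  0.   -0.04]
164 [512.1  57.3 163.8] [-1.   0.3  1.5] [-0.03  0.02 -0.03]
162 [512.1  57.3 161.9] [ 0.  -0.2 -0.3] [ 0.01 -0.05  0.02]
160 [512.1  57.3 159.9] [-0.1  0.  -0.3] [-0.01  0.04 -0.04]
158 [512.1  57.3 157.9] [-0.2  0.3 -0.4] [-0.05  0.01  0.04]
156 [512.1  57.3 155.9] [-0.   0.3  0.2] [-0.02 -0.02 -0.02]
154 [512.1  57.3 153.9] [0.1 0.3 0.3] [-0.01  0.   -0.  ]
152 [512.1  57.3 151.9] [ 0.   0.2 -0.3] [-0.05 -0.03 -0.03]
150 [512.1  57.3 149.9] [-0.3 -0.1 -0.6] [ 0.02 -0.   -0.05]
149 [512.1  57.3 148.9] [0.1 0.6 0.2] [-0.05  0.03  0.  ]
148 [512.2  57.3 148. ] [0.4 0.4 0.1] [ 0.02  0.02 -0.02]
147 [512.3  57.3 147.5] [-3.3 -1.9 10.1] [0.02 0.48 0.06]
146 [512.3  57.2 147.4] [-9.  -1.7 31. ] [-0.06  1.53 -0.05]
21.3667 72.77546167373657
```

View pics/w4.png

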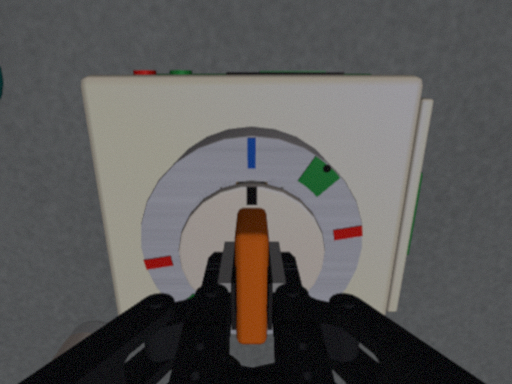

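The pointer and blue mark are still in line, at (251,196) and (251,153). The flange rests flat on the collar, with firm contact at TCP z 147.5. I'll ease the push and twist 40° clockwise.

Run:
```python
from h import *
T=np.array([512.2,57.3]); z=147.1
env.set_gripper(0,110)
env.move_l([*T,z],velocity=20); env.dwell(.2); print(env.get_wrist_force().round(1))
for a in (8,16,24,32,37,40):
    env.move_l([*T,z],down(YAW+np.pi-np.radians(a)),velocity=20)
    q=env.get_ee_rot(); f=env.get_wrist_force()
    print(a,np.degrees(2*np.arctan2(q[2],q[1])).round(1),f.round(1),env.get_ft_torque().round(2),env.get_eef_pos().round(1),env.get_clock())
    if np.hypot(*f[:2])>25: break
env.dwell(.3)
c=snap('wrist','w5.png')
for A,ce,m in orangebar(c):
    P=cloud(c,m); P=P[P[:,2]>168]
    if len(P)>50 and A>600: print(A,P[:,2].max(),cv2.minAreaRect(P[:,:2].astype(np.float32)))
print(env.get_grasp_force(),env.get_clock())
```

```text
[-3.2 -1.4 12.6]
8 182.7 [-0.6  0.1 10.7] [ 0.16  0.29 -0.14] [512.7  57.4 147.5] 22.375
16 174.7 [-0.4  1.4 10.2] [ 0.29  0.24 -0.08] [512.8  57.4 147.5] 22.6667
24 166.7 [-0.8  1.2 10.4] [ 0.38  0.16 -0.12] [512.8  57.5 147.6] 22.9583
32 158.7 [-0.8  2.5 10.4] [0.47 0.11 0.01] [512.9  57.5 147.6] 23.25
37 153.8 [-1.   2.  10.5] [ 0.52  0.06 -0.06] [512.9  57.6 147.5] 23.5
40 150.8 [-0.1  2.4  9.9] [ 0.56  0.1  -0.01] [512.9  57.6 147.6] 23.75
4037 183.04969025969774 ((512.9171142578125, 57.84442138671875), (13.754021644592285, 55.771636962890625), 60.28782653808594)
108.99218559265137 24.1
```

View pics/w5.png

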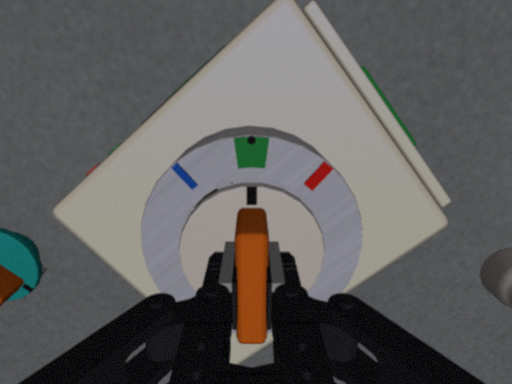

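The lid's pointer at (251,196) now stands on the middle of the green band at (251,152), and the drawer panel is flush. Before handing in I'll check the averaged spring torque and that the lid is seated.

Run:
```python
from h import *
t=[];f=[]
for i in range(15): t.append(env.get_ft_torque());f.append(env.get_wrist_force());env.dwell(.03)
print(np.mean(t,0).round(3),np.mean(f,0).round(2),np.array(env.get_tau()).round(2))
c=snap('wrist'); e=env.get_eef_pos(); P=cloud(c,np.ones((384,512),bool)); r=np.hypot(*(P[:,:2]-e[:2]).T)
tx=np.array([np.cos(np.radians(150.8)),np.sin(np.radians(150.8))]); x=(P[:,:2]-e[:2])@tx
a=P[(r>31)&(r<37)&(x>20)]; b=P[(r>45)&(r<58)&(x>0)&(P[:,2]>125)]
print('flange z',np.median(a[:,2]),'collar z',np.median(b[:,2]))
M=marks(c)
for k in M: print(k,M[k])
```

```text
[ 0.543  0.068 -0.024] [-0.81  2.59 10.23] [-1.380e+00 -7.128e+01 -2.978e+01 -7.600e-01 -1.700e-01 -3.000e-02]
flange z 141.43584858793295 collar z 134.23988074014574
red [(array([494.2, 106.2]), np.int32(313), array([318. , 175.7]))]
green [(array([479.1, 148.9]), np.int32(164), array([388. , 104.3])), (array([467.7,  83.1]), np.int32(784), array([251., 152.]))]
blue [(array([461.9,  48.5]), np.int32(211), array([183.9, 175.6]))]
```

Run:
```python
from h import *
T=np.array([512.2,57.3])
def rd(l):
    t=[];f=[];j=[]
    for i in range(12): t.append(env.get_ft_torque());f.append(env.get_wrist_force());j.append(env.get_tau()[5]);env.dwell(.02)
    print(l,np.mean(t,0).round(3),np.mean(f,0).round(2),np.mean(j).round(3),env.get_eef_pos().round(2),round(env.get_clock(),1))
for z,a in((147.4,40),(147.7,40),(147.7,37),(147.7,34),(147.7,40),(147.4,40)):
    env.move_l([*T,z],down(YAW+np.pi-np.radians(a)),velocity=20); env.dwell(.1); rd((z,a))
```

```text
(147.4, 40) [ 0.962 -0.453  0.165] [2.04 5.05 4.79] 0.158 [512.77  57.56 147.57] 25.2
(147.7, 40) [ 0.899 -0.691  0.214] [ 3.16  4.56 -0.54] 0.194 [512.63  57.49 147.59] 25.8
(147.7, 37) [ 0.8   -0.673  0.185] [ 3.37  3.68 -0.68] 0.185 [512.59  57.43 147.59] 26.3
(147.7, 34) [ 0.723 -0.753  0.171] [ 3.65  3.73 -1.55] 0.165 [512.48  57.38 147.61] 26.9
(147.7, 40) [ 0.729 -0.751  0.194] [ 3.89  3.48 -1.59] 0.188 [512.48  57.35 147.61] 27.4
(147.4, 40) [ 0.741 -0.55   0.07 ] [2.71 3.81 5.34] 0.119 [512.53  57.37 147.61] 28.0
```

The spring shows up clearly at about 0.19 N m, so the ring is engaged. One last numeric check of the angle, then I'll hand in.

Run:
```python
from h import *
c=snap('wrist')
A,ce,m=max(orangebar(c),key=lambda a:a[0]); P=cloud(c,m); P=P[P[:,2]>168]
cs,wd,an=cv2.minAreaRect(P[:,:2].astype(np.float32)); L=an+90 if wd[1]>wd[0] else an
print(cs,L,env.get_grasp_force())
if abs((L-150.8+90)%180-90)<4: print(env.finish_job())
```

```text
(512.27392578125, 57.755950927734375) 150.14825439453125 108.56588244438171
the job is handed in; nothing more can be done
None
```

The job is handed in: the drawer is pushed shut, and the lid is seated flat and twisted to the middle of the green band (within about 1° by camera), still gripped at about 109 N against its spring; no verdict was shown.

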